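# Shut down the glue pot: heat off, lid on

### The arm

A 6-joint arm with a two-finger parallel gripper is mounted at the origin on the work surface. World frame = base frame: x ahead of the robot, y to its left, z up, the work surface at z = 0. Lengths are in m, angles in rad, forces in N, time in s.
With the tool pointing down it reaches from about 0.425 to 0.95 m from the base axis. Payload 3.5 kg.
Tool frame: the origin (TCP) lies midway between the tips of the shut fingers; the grasp point (between the pads) lies ctrl.hold_point_z behind it (ctrl.hold_point_z is the distance from the TCP to the grasp point, in m); z points along the fingers, x is the direction in which the jaws open and shut, and the axes are right-handed (so a half turn about z gives the same grasp; the last joint's range is limited). The gripper opens to 85 mm and grips with 20 to 120 N. Pads are 22 mm wide; open, the fingers measure 114 mm over their backs; the gripper's body (76 mm by 85 mm) begins 54 mm behind the grasp point. The pads swing forward as they close: fully open they stand 13 mm farther back than shut.
Start: joints at [1.096, 0.286, 1.577, -0, 1.279, -0.15], TCP at [0.215, 0.64, 0.231] pointing down, gripper open.
Joint ranges: [-2.77, 2.77], [-0.9, 2.22], [0.21, 2.48], [-1.53, 4.67], [0.24, 2.81], [-2.84, 2.84]. Speed limits (rad/s): [2.79, 2.79, 3.14, 3.14, 3.14, 3.14].

### API

Orientations are given as a unit quaternion [x, y, z, w].
In Python, from plant import ctrl gives the robot as it stands.
- The arm moves only by the tool step_arm, never from a script. Its arguments are lists of equal length, an entry for each row: "gripper": the gripper's target within -1 to 1 (shut at 1, half-way at 0, fully open at -1); "linear": the shift along the tool's x, y, z in m, a list of three; "delta_rot": the turn, a rotation vector about the tool's x, y, z in degrees, a list of three. A call has 1 to 20 rows; each row is the pose to reach, as a shift and turn from the pose commanded when the call began, along the tool's axes at that moment; what a row does not reach only later rows make up. A row lasts 1/8 s, in which the tool goes at most 62.5 mm and 10.7 degrees, less where a joint would pass 70% of its speed; a pose out of reach is approached as far as the arm can. A call with a gripper value outside its range is refused whole. The fingers move at their own pace and stop on an object; "grip_force" is the grip in N (left out, the last holds). Time passes only in rows, so rows that repeat a pose let the fingers close. It gives the time, the measured TCP pose, the force and the opening at its end, in the units of the state.
- ctrl.get_state(): the state, without advancing time (a new reading comes with each control period).
- ctrl.read_camera(name): name is "scene" or "top"; returns a dict with "frame" (384x512x3 uint8, red, green, blue), "fx", "fy", "cx", "cy" (pixels), "view" (4x4, takes a point from world to camera coordinates). Camera axes: x right, y down, z forward; pixel columns grow to the right and rows downward; lengths in m; the calibration is good to about 2 mm. A picture is of the moment at which its call begins. There is no depth.
- ctrl.sign_off(): hands the job in, once; it reports no verdict.
The state is a dict: "time": time; "qpos": joint angles; "dq": joint speeds; "joint_efforts": joint torques, N m; "eef_pos": TCP position; "tcp_rot": TCP orientation; "contact_force": force on the tool from outside, world axes, zero at the start; "wrist_torque": the same for the moment, N m; "opening": opening from 0.0 (shut) to 1.0 (fully open).
Only numpy, scipy, OpenCV 4.12 (cv2) and the standard library are available. Lean on these libraries where they do the work, as an engineer would, in place of code of your own. Each camera call takes 0.05 s, during which the arm holds its last target. There are 200 camera calls.

### The job

Shut down the bench's electric glue pot for the day: first turn the heat dial on its sloping panel fully anticlockwise, right to its end stop, then take the pot's lid from the sloping rest and set it on the pot so that its boss drops inside the rim and the lid sits fully home and level. Lower the lid on gently by its pull, neither dropping it nor forcing it, let go of everything, and leave the bowl, the brush jar and the wax tin where they are.

Things in the scene. Friction and masses are not known exactly. Their poses are not given: they have to be found in the camera images.
- glue_pot: electric glue pot, fixed: green housing 150 mm square, 66 mm high, open round pot in its middle; on its -x side (away from the robot) a panel 120 x 130 mm slopes down towards -x at 0.55 rad (32 degrees) from level and carries the dial. Origin on the bench under the pot's axis, z up. The dial's axis meets the panel at (-132, 0, 50) mm; the panel's normal is (-0.523, 0, 0.853).
- pot_rim (a point): centre of the pot's mouth, level with the top of its rim, 115 mm above the bench. The mouth is 101 mm across inside and 109 mm outside; 64 mm deep.
- dial_grip (a point): grip point of the heat dial, on its axis, 37 mm out from the panel; turns with the dial. z: the dial's axis, outwards (32 degrees from vertical); x along the bar grip, y across it. The black dial is a 44 mm disc with a bar grip 42 mm long, 14 mm thick, 30 mm tall (top 7 mm beyond this point); a white mark on the bar's -x end.
- dial (a joint): angle of the heat dial, rad: 0 = off, the anticlockwise end stop (seen facing the dial), where the white mark points straight down the slope; grows clockwise to 4.7.
- lid: the pot's loose aluminium lid, about 0.2 kg, at first on the sloping rest. From below: round boss 98 mm across, 10 mm deep; flange 120 mm across, 6 mm thick; upright round wooden pull 26 mm across, 36 mm tall. Origin at the centre of the boss's underside, z along the pull. Seated, the flange lies on the rim, origin 10 mm below the rim's top.
- lid_pull (a point): point on the lid's axis inside the pull, 40 mm above the lid's origin, 24 mm above the flange's top and 12 mm below the pull's top.
- lid_rest: plywood rest on which the lid lies, fixed: a board 145 x 135 mm sloping down towards its -x (roughly away from the robot) at 0.52 rad (30 degrees) from level; two pins, 8 mm thick, 8.5 mm tall, on its lower half keep the lid from sliding. Origin on the bench under the board's middle; the board's face is 62 mm above it there.
- bowl: bystander: loose turned dark wooden bowl, 124 mm across, 55 mm high; origin at the centre of its underside. It stands on the other side of the pot from the rest.
- brush_jar: bystander: loose amber glass jar 72 mm across and 90 mm high with two brush handles standing in it up to 135 mm; origin at the centre of its underside.
- tin: bystander: loose closed steel wax tin, 80 mm across, 50 mm high; origin at the centre of its underside.
Mind the look-alikes: they are no part of the job. Of the things that look like the lid, the smallest one is meant.

How it is judged:
By the outcome, as a careful person would: the job done as asked, in the order asked, and still so for the second after the job is handed in, with the robot touching nothing.
It also fails if it takes over 72 s, if anything falls off the work surface, if the arm or the gripper's body presses on something with over 40 N, if the wrist force passes 120 N, or if a joint passes its speed limit or range.

## Working session

There is one attempt and no reset: what is moved stays moved. The work goes in short steps, Python scripts to look and compute and a tool call to move; the robot and the scene stay as the last step left them, time stands still between calls to the robot, and variables do not carry over. Pictures are saved under pics/ and viewed, on a budget of 10 in all, crops included, one or two more only if the job needs it, and the job is handed in when it is done.

Besides the shell and the picture viewer there is one more tool, called by a JSON object that holds its "name" and its "arguments", one argument or row to a line. step_arm: Moves the arm, as the interface text tells. Its arguments: {"type":"object","properties":{"gripper":{"type":"array"},"linear":{"type":"array"},"delta_rot":{"type":"array"},"grip_force":{"type":"number"}},"required":["gripper","linear","delta_rot"]}

```bash
ls; mkdir -p pics
python3 - <<'E'
from plant import ctrl
import cv2,numpy as np
for n in("scene","top"):
    d=ctrl.read_camera(n); cv2.imwrite(f"pics/{n}0.png",d["frame"][:,:,::-1]); np.savez(f"{n}0.npz",**d)
    V=d["view"]; print(n,d["fx"],d["cx"],d["cy"],(-V[:3,:3].T@V[:3,3]).round(3),V[:3,:3].round(3).tolist())
s=ctrl.get_state();print({k:np.round(v,3).tolist() for k,v in s.items()},ctrl.hold_point_z)
a=cv2.imread("pics/scene0.png");b=cv2.imread("pics/top0.png")
E
```

```text
pics
scene 353.75613063241053 253.99260771611875 191.74162049929853 [1.343 0.459 0.752] [[-0.423, 0.906, 0.025], [0.521, 0.265, -0.811], [-0.741, -0.33, -0.584]]
top 363.90795968424044 251.3191663841078 196.2948645322394 [0.451 0.059 1.285] [[0.003, -1.0, -0.013], [-0.998, -0.002, -0.065], [0.065, 0.013, -0.998]]
{'time': 0.1, 'qpos': [1.096, 0.287, 1.578, -0.0, 1.279, -0.15], 'dq': [0.0, -0.002, -0.004, 0.0, -0.002, 0.001], 'joint_efforts': [0.0, -40.73, -29.37, -0.0, 0.003, -0.0], 'eef_pos': [0.215, 0.639, 0.23], 'tcp_rot': [0.812, 0.583, -0.001, 0.0], 'contact_force': [0.13, 0.496, -0.152], 'wrist_torque': [0.043, 0.006, -0.056], 'opening': 1.003} 0.0187
```

View pics/scene0.png

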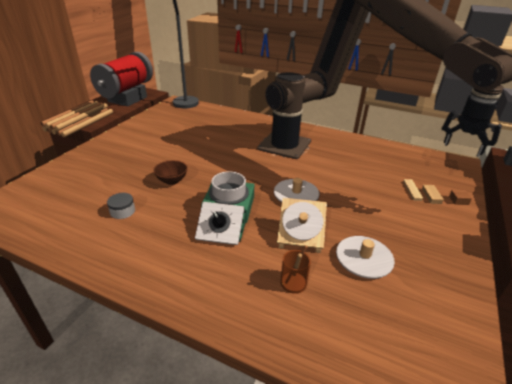

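View pics/top0.png

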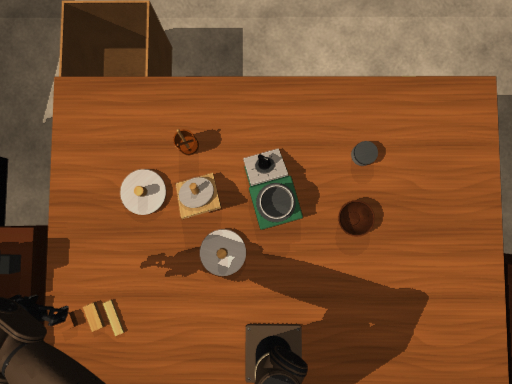

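Scene: the pot is at (229,187) with its panel and dial at (219,221), the lid on the rest at (302,222), and two larger look-alikes beside it. Top: the pot is at (277,202), the dial at (264,162), the lid at (197,192), and the jar, tin and bowl are clear of these. Next I'll zoom in.

```bash
cat > h.py <<'E'
import numpy as np,cv2
def load(n): return dict(np.load(n+".npz"))
def cam(d): V=d["view"];return V[:3,:3],-V[:3,:3].T@V[:3,3]
def ray(d,u,v):
    R,c=cam(d);r=R.T@np.array([(u-d["cx"])/d["fx"],(v-d["cy"])/d["fy"],1]);return c,r/np.linalg.norm(r)
def onz(d,u,v,z): c,r=ray(d,u,v);return c+r*(z-c[2])/r[2]
def proj(d,p): R,c=cam(d);q=R@(np.asarray(p,float)-c);return np.array([d["fx"]*q[0]/q[2]+d["cx"],d["fy"]*q[1]/q[2]+d["cy"]])
def two(d1,p1,d2,p2):
    c1,r1=ray(d1,*p1);c2,r2=ray(d2,*p2);t=np.linalg.lstsq(np.c_[r1,-r2],c2-c1,rcond=None)[0]
    a=c1+r1*t[0];b=c2+r2*t[1];return (a+b)/2,np.linalg.norm(a-b)
E
python3 - <<'E'
import cv2,numpy as np
t=cv2.imread("pics/top0.png")[135:240,160:310];s=cv2.imread("pics/scene0.png")[160:260,190:340]
k=5
o=np.vstack([cv2.resize(t[:,:],None,fx=4,fy=4,interpolation=cv2.INTER_CUBIC)[:, :600]])
p=cv2.resize(s,None,fx=4,fy=4,interpolation=cv2.INTER_CUBIC)
cv2.imwrite("pics/tc.png",cv2.resize(t,None,fx=5,fy=5,interpolation=cv2.INTER_CUBIC));cv2.imwrite("pics/sc.png",cv2.resize(s,None,fx=5,fy=5,interpolation=cv2.INTER_CUBIC))
E
```

```text
(no output)
```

View pics/tc.png

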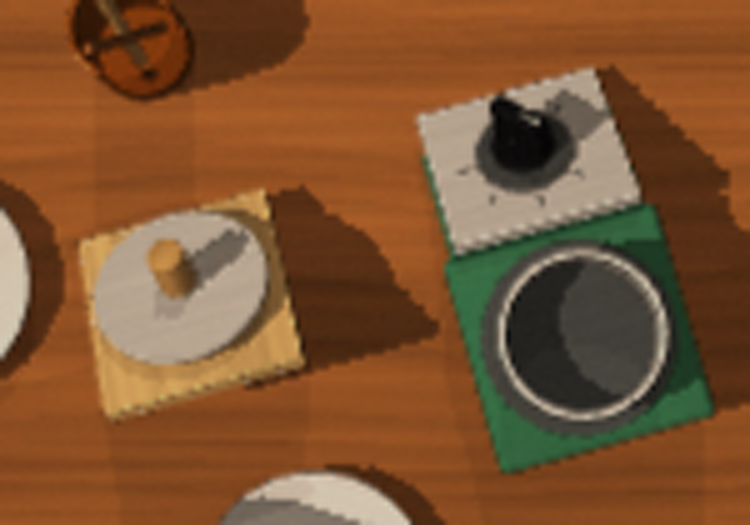

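View pics/sc.png

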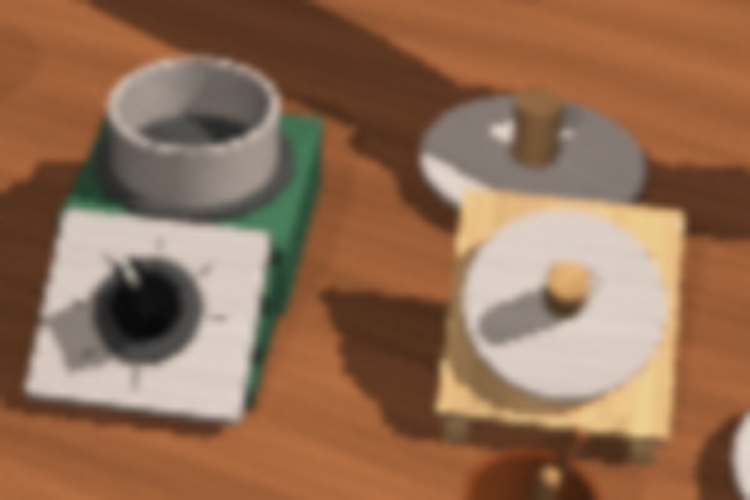

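Crops: in top the rim is centred at (584,332), the panel corners are (418,115), (595,68), (640,200), (455,250), and the lid's pull top is at (166,250). In scene the panel corners are (25,393), (240,420), (270,235), (70,208), the dial's white mark is near (128,270), and the pull top is at (570,280).

Run:
```python
from h import *
T=load("top0");S=load("scene0")
t=lambda u,v:(160+(u-2)/5,135+(v-2)/5); s=lambda u,v:(190+(u-2)/5,160+(v-2)/5)
print("rim top",onz(T,*t(584,332),.115),"rim scene",onz(S,*s(194,106),.115), two(T,t(584,332),S,s(194,106)))
tc=[(595,68),(418,115),(455,250),(640,200)];sc=[(25,393),(240,420),(270,235),(70,208)]
P=[]
for a,b in zip(tc,sc):
    p,e=two(T,t(*a),S,s(*b));P.append(p);print("corner",p.round(4),round(e,4))
P=np.array(P)
for a,b in ((3,0),(2,1),):
    d=P[b]-P[a];print(np.linalg.norm(d),np.degrees(np.arctan2(d[1],d[0])))
for a,b in ((0,1),(3,2)):
    d=P[b]-P[a];print(np.linalg.norm(d),np.degrees(np.arctan2(d[1],d[0])))
print("panel mean",P.mean(0))
print("pull top",two(T,t(166,250),S,s(570,278)))
# lid flange ellipse fit via mask
for n,D,c,box in(("T",T,t(180,290),(175,170,220,215)),("S",S,s(565,330),(278,198,328,245))):
    f=D["frame"];hsv=cv2.cvtColor(f,cv2.COLOR_RGB2HSV)
    m=((hsv[...,1]<60)&(hsv[...,2]>90)).astype(np.uint8);z=np.zeros_like(m);x0,y0,x1,y1=box;z[y0:y1,x0:x1]=m[y0:y1,x0:x1]
    cn=max(cv2.findContours(z,0,2)[0],key=cv2.contourArea);e=cv2.fitEllipse(cv2.convexHull(cn));print(n,e)
    globals()["e"+n]=e[0]
print("flange",two(T,eT,S,eS))
# rest board corners
tr=[(80,240),(265,190),(303,368),(112,418)];sr=[(672,438),(437,412),(463,190),(685,210)]
Q=np.array([two(T,t(*a),S,s(*b))[0] for a,b in zip(tr,sr)]);print(Q.round(4),Q.mean(0))
# dial mark angles
psi0=None
```

```text
rim top [ 0.51241744 -0.00633947  0.115     ] rim scene [ 0.51639906 -0.00078873  0.115     ] (array([ 0.51190856, -0.00511432,  0.11110825]), np.float64(0.003209128518757626))
corner [ 0.7035 -0.0186  0.0139] 0.0031
corner [0.669  0.1073 0.0162] 0.0058
corner [0.5687 0.0786 0.0745] 0.0026
corner [ 0.6022 -0.0449  0.0758] 0.0025
0.12154400214107063 14.545117670932136
0.11958642266053301 15.965213293520515
0.13059180630458428 105.28362463608825
0.12798887298473274 105.19580799287607
panel mean [0.63584053 0.03059246 0.04511961]
pull top (array([0.56486478, 0.26755741, 0.10736457]), np.float64(0.0049733632438708495))
T ((195.6616973876953, 191.9019012451172), (27.54066276550293, 34.812232971191406), 65.14949035644531)
S ((302.2777099609375, 220.49986267089844), (37.5063591003418, 40.47209548950195), 101.24061584472656)
flange (array([0.54445726, 0.26253558, 0.07003242]), np.float64(0.0016099864625271332))
[[0.5796 0.343  0.0258]
 [0.6158 0.2126 0.0219]
 [0.4897 0.1766 0.0899]
 [0.4552 0.3052 0.0947]] [0.53506468 0.25935481 0.05805168]
```

Run:
```python
from h import *
T=load("top0");S=load("scene0")
y=np.radians(15.2);dn=np.array([np.cos(y),np.sin(y),0]);O=np.array([.513,-.005,0]);up=np.array([0,0,1.])
n=.523*dn+.853*up;ds=.853*dn-.523*up;C=O+.132*dn+.05*up
sd=np.cross(n,ds) # anticlockwise from ds about n
for a in np.arange(0,4.8,.3):
    m=ds*np.cos(a)-sd*np.sin(a);p=C+.044*n+.018*m
    print(round(a,1),((proj(S,p)-[190,160])*5+2).round(),((proj(T,p)-[160,135])*5+2).round())
# panel homography: rectify panel at height 44mm in both views, angle profile of brightness
for h in(.044,):
  for a in np.arange(0,6.3,.15):
    v=[]
    for D in(S,T):
        b=[]
        for r in np.linspace(.008,.02,7):
            u=proj(D,C+h*n+r*(ds*np.cos(a)-sd*np.sin(a)));b.append(cv2.getRectSubPix(D["frame"].mean(2).astype(np.float32),(1,1),tuple(map(float,u)))[0,0])
        v.append(int(np.mean(b)))
    print(round(a,2),v,end=" ; ")
# rectified picture of the dial at top-of-bar height, 0.25mm/px
out=[]
for D in(S,T):
    src=np.array([proj(D,C+.044*n+i*ds+j*sd) for i,j in((-.05,-.05),(-.05,.05),(.05,.05),(.05,-.05))],np.float32)
    # facing the dial with upslope at the top: right is +sd
    H=cv2.getPerspectiveTransform(src,np.float32([[0,0],[399,0],[399,399],[0,399]]))
    im=cv2.warpPerspective(D["frame"][:,:,::-1],H,(400,400),flags=cv2.INTER_CUBIC);cv2.circle(im,(200,200),2,(0,0,255),-1);out.append(im)
cv2.imwrite("pics/dial.png",np.hstack(out))
```

```text
0.0 [124. 315.] [512.  89.]
0.3 [116. 312.] [520.  87.]
0.6 [108. 307.] [528.  88.]
0.9 [103. 301.] [535.  91.]
1.2 [100. 292.] [540.  95.]
1.5 [100. 284.] [544. 100.]
1.8 [103. 275.] [545. 106.]
2.1 [108. 268.] [544. 112.]
2.4 [115. 262.] [541. 118.]
2.7 [123. 258.] [535. 123.]
3.0 [132. 257.] [528. 127.]
3.3 [141. 258.] [520. 129.]
3.6 [149. 262.] [512. 129.]
3.9 [155. 267.] [505. 127.]
4.2 [160. 275.] [498. 124.]
4.5 [161. 283.] [494. 119.]
0.0 [11, 142] ; 0.15 [12, 137] ; 0.3 [14, 139] ; 0.45 [18, 147] ; 0.6 [23, 156] ; 0.75 [29, 160] ; 0.9 [35, 159] ; 1.05 [45, 159] ; 1.2 [58, 159] ; 1.35 [75, 157] ; 1.5 [93, 148] ; 1.65 [108, 135] ; 1.8 [118, 129] ; 1.95 [123, 104] ; 2.1 [118, 70] ; 2.25 [110, 45] ; 2.4 [118, 43] ; 2.55 [140, 65] ; 2.7 [150, 77] ; 2.85 [142, 54] ; 3.0 [124, 34] ; 3.15 [110, 23] ; 3.3 [97, 18] ; 3.45 [86, 14] ; 3.6 [72, 13] ; 3.75 [58, 12] ; 3.9 [47, 12] ; 4.05 [38, 12] ; 4.2 [30, 14] ; 4.35 [24, 19] ; 4.5 [19, 28] ; 4.65 [18, 37] ; 4.8 [17, 37] ; 4.95 [18, 35] ; 5.1 [18, 30] ; 5.25 [18, 30] ; 5.4 [18, 32] ; 5.55 [17, 42] ; 5.7 [16, 52] ; 5.85 [14, 75] ; 6.0 [12, 108] ; 6.15 [12, 133] ;
```

View pics/dial.png

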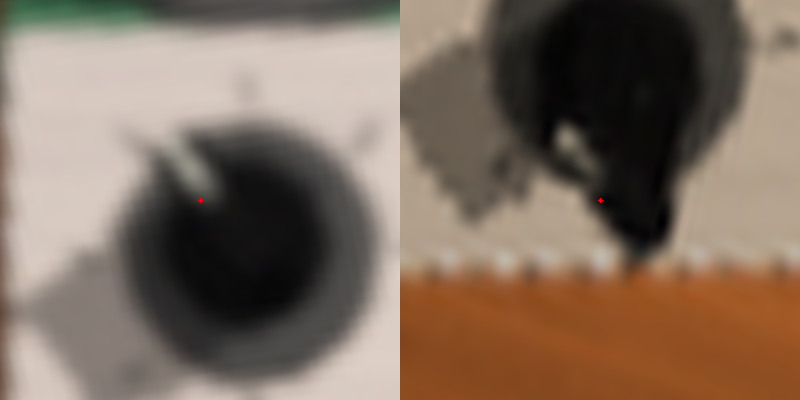

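The rectified dial shows the white mark about 38° left of upslope in both views (scene (165,140), top (565,125)), so the angle is about 2.48 rad and it needs 142° anticlockwise.

```bash
cat >> h.py <<'E'
from scipy.spatial.transform import Rotation as Ro
def goto(p,R,s):
    """tool-frame shift (m) and rotvec (deg) from state s to pose p,R"""
    R0=Ro.from_quat(s["tcp_rot"]);r=(R0.inv()*Ro.from_matrix(R)).as_rotvec(degrees=True)
    return (R0.inv().apply(np.asarray(p)-s["eef_pos"])).round(4).tolist(),r.round(2).tolist()
yw=np.radians(15.2);dn=np.array([np.cos(yw),np.sin(yw),0]);O=np.array([.512,-.005,0]);up=np.array([0,0,1.])
n=.523*dn+.853*up;ds=.853*dn-.523*up;C=O+.132*dn+.05*up;sd=np.cross(n,ds)
def dialR(a): b=ds*np.cos(a)-sd*np.sin(a);x=np.cross(n,b);return np.c_[x,np.cross(-n,x),-n]
E
python3 - <<'E'
from h import *;from plant import ctrl
T=load("top0");S=load("scene0");s=ctrl.get_state()
for h in(0,.014):print(((proj(S,C+h*n)-[190,160])*5+2).round(1),((proj(T,C+h*n)-[160,135])*5+2).round(1))
print(two(T,(160+(526-2)/5,135+(149-2)/5),S,(190+(148-2)/5,160+(310-2)/5)),C+.014*n)
print(goto(C+.12*n,dialR(2.48),s),C,n, C+.12*n)
E
```

```text
[143.4 308.4] [525.8 151.4]
[139.7 301.1] [523.4 138.4]
(array([0.64017201, 0.03112134, 0.05010664]), np.float64(0.003677507251227527)) [0.64644803 0.03152872 0.061942  ]
([-0.4072, 0.6488, 0.0784], [1.41, -36.49, 105.15]) [0.63938218 0.02960897 0.05      ] [0.50470363 0.13712494 0.853     ] [0.69994661 0.04606396 0.15236   ]
```

{"name": "step_arm", "arguments": {
  "gripper": [-1, -1, -1, -1, -1, -1, -1, -1, -1, -1, -1, -1, -1, -1, -1, -1, -1, -1, -1, -1],
  "linear": [
    [-0.407, 0.649, -0.07],
    [-0.407, 0.649, -0.07],
    [-0.407, 0.649, -0.07],
    [-0.407, 0.649, -0.07],
    [-0.407, 0.649, -0.07],
    [-0.407, 0.649, -0.07],
    [-0.407, 0.649, -0.07],
    [-0.407, 0.649, -0.07],
    [-0.407, 0.649, -0.07],
    [-0.407, 0.649, -0.07],
    [-0.407, 0.649, -0.07],
    [-0.407, 0.649, -0.07],
    [-0.407, 0.649, -0.07],
    [-0.407, 0.649, -0.07],
    [-0.407, 0.649, -0.07],
    [-0.407, 0.649, -0.07],
    [-0.407, 0.649, -0.07],
    [-0.407, 0.649, -0.07],
    [-0.407, 0.649, -0.07],
    [-0.407, 0.649, -0.07]
  ],
  "delta_rot": [
    [1.4, -36.5, 105.15],
    [1.4, -36.5, 105.15],
    [1.4, -36.5, 105.15],
    [1.4, -36.5, 105.15],
    [1.4, -36.5, 105.15],
    [1.4, -36.5, 105.15],
    [1.4, -36.5, 105.15],
    [1.4, -36.5, 105.15],
    [1.4, -36.5, 105.15],
    [1.4, -36.5, 105.15],
    [1.4, -36.5, 105.15],
    [1.4, -36.5, 105.15],
    [1.4, -36.5, 105.15],
    [1.4, -36.5, 105.15],
    [1.4, -36.5, 105.15],
    [1.4, -36.5, 105.15],
    [1.4, -36.5, 105.15],
    [1.4, -36.5, 105.15],
    [1.4, -36.5, 105.15],
    [1.4, -36.5, 105.15]
  ],
  "grip_force": 40
}}

```text
time: 2.6
eef_pos: [0.7005, 0.0469, 0.3013]
tcp_rot: [0.913, -0.304, -0.226, 0.15]
contact_force: [-0.8, -0.3, 0.2]
opening: 1.003
```

Run:
```python
from h import *;from plant import ctrl
s=ctrl.get_state()
print(np.round(s["qpos"],3),s["eef_pos"],s["contact_force"])
print(goto(C+.08*n,dialR(2.48),s),goto(C+.0195*n,dialR(2.48),s))
```

```text
[-0.024  0.621  1.066 -0.162  1.98   0.594] [0.70052574 0.04689139 0.30133948] [-0.77375998 -0.32267084  0.24998386]
([0.048, -0.0602, 0.1675], [-0.1, 0.01, 0.05]) ([0.048, -0.0601, 0.2281], [-0.1, 0.01, 0.05])
```

{"name": "step_arm", "arguments": {
  "gripper": [-0.2, -0.2, -0.2, -0.2, -0.2, -0.2, -0.2, -0.2, -0.2, -0.2],
  "linear": [
    [0.024, -0.03, 0.084],
    [0.048, -0.06, 0.13],
    [0.048, -0.06, 0.168],
    [0.048, -0.06, 0.185],
    [0.048, -0.06, 0.2],
    [0.048, -0.06, 0.21],
    [0.048, -0.06, 0.22],
    [0.048, -0.06, 0.228],
    [0.048, -0.06, 0.228],
    [0.048, -0.06, 0.228]
  ],
  "delta_rot": [
    [0, 0, 0],
    [0, 0, 0],
    [0, 0, 0],
    [0, 0, 0],
    [0, 0, 0],
    [0, 0, 0],
    [0, 0, 0],
    [0, 0, 0],
    [0, 0, 0],
    [0, 0, 0]
  ],
  "grip_force": 30
}}

```text
time: 3.85
eef_pos: [0.6495, 0.0323, 0.0671]
tcp_rot: [0.913, -0.304, -0.226, 0.149]
contact_force: [-0.1, 0.3, 0.0]
opening: 0.599
```

Run:
```python
from h import *;from plant import ctrl
s=ctrl.get_state()
print(np.round(s["qpos"],3),s["eef_pos"],s["contact_force"],goto(C+.0195*n,dialR(2.48),s))
o=[]
for nm,(x,y) in(("scene",(180,170)),("top",(225,125))):
    d=ctrl.read_camera(nm);np.savez(nm+"1.npz",**d);o.append(cv2.resize(d["frame"][y:y+80,x:x+80,::-1],(400,400),interpolation=cv2.INTER_CUBIC))
cv2.imwrite("pics/g1.png",np.hstack(o))
```

```text
[-0.045  0.695  1.393 -0.159  1.581  0.64 ] [0.64954861 0.03225717 0.06709362] [-0.09081418  0.29340341  0.01013633] ([-0.0001, -0.0001, 0.0006], [-0.12, -0.03, 0.04])
```

View pics/g1.png

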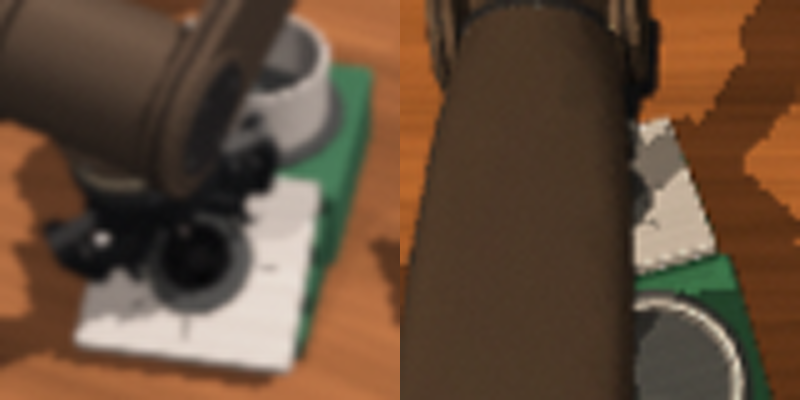

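The fingers straddle the dial's bar (scene crop, dial at (195,260)) and nothing is touching. Close.

{"name": "step_arm", "arguments": {
  "gripper": [0.2, 0.5, 1, 1, 1, 1, 1],
  "linear": [
    [0, 0, 0],
    [0, 0, 0],
    [0, 0, 0],
    [0, 0, 0],
    [0, 0, 0],
    [0, 0, 0],
    [0, 0, 0]
  ],
  "delta_rot": [
    [0, 0, 0],
    [0, 0, 0],
    [0, 0, 0],
    [0, 0, 0],
    [0, 0, 0],
    [0, 0, 0],
    [0, 0, 0]
  ],
  "grip_force": 30
}}

```text
time: 4.82
eef_pos: [0.649, 0.0325, 0.0671]
tcp_rot: [0.913, -0.304, -0.226, 0.149]
contact_force: [-3.6, 1.5, 3.9]
opening: 0.157
```

{"name": "step_arm", "arguments": {
  "gripper": [1, 1, 1, 1, 1],
  "linear": [
    [0, 0, 0],
    [0, 0, 0],
    [0, 0, 0],
    [0, 0, 0],
    [0, 0, 0]
  ],
  "delta_rot": [
    [0, 0, -7],
    [0, 0, -14],
    [0, 0, -21],
    [0, 0, -28],
    [0, 0, -35]
  ]
}}

```text
time: 5.45
eef_pos: [0.6499, 0.0321, 0.0666]
tcp_rot: [0.963, -0.014, -0.259, 0.074]
contact_force: [0.4, 1.1, 1.6]
opening: 0.158
```

Run:
```python
from plant import ctrl
import numpy as np
s=ctrl.get_state();print(np.round(s["qpos"],3),s["contact_force"],s["wrist_torque"])
```

```text
[-0.045  0.695  1.393 -0.159  1.579  0.025] [0.40521707 1.08880262 1.56925775] [ 0.12249967 -0.03993205 -0.13560894]
```

Turning freely with low forces. Continue to just short of the stop.

{"name": "step_arm", "arguments": {
  "gripper": [1, 1, 1, 1, 1, 1, 1, 1, 1, 1, 1, 1, 1],
  "linear": [
    [0, 0, 0],
    [0, 0, 0],
    [0, 0, 0],
    [0, 0, 0],
    [0, 0, 0],
    [0, 0, 0],
    [0, 0, 0],
    [0, 0, 0],
    [0, 0, 0],
    [0, 0, 0],
    [0, 0, 0],
    [0, 0, 0],
    [0, 0, 0]
  ],
  "delta_rot": [
    [0, 0, -8],
    [0, 0, -16],
    [0, 0, -24],
    [0, 0, -32],
    [0, 0, -40],
    [0, 0, -48],
    [0, 0, -56],
    [0, 0, -64],
    [0, 0, -72],
    [0, 0, -80],
    [0, 0, -88],
    [0, 0, -96],
    [0, 0, -98]
  ]
}}

```text
time: 7.08
eef_pos: [0.6515, 0.0341, 0.0654]
tcp_rot: [0.643, 0.718, -0.223, -0.146]
contact_force: [5.9, 6.7, -3.1]
opening: 0.157
```

Run:
```python
from h import *;from plant import ctrl
s=ctrl.get_state();print(np.round(s["qpos"],3),s["contact_force"],s["wrist_torque"],goto(C,dialR(0),s))
```

```text
[-0.044  0.696  1.392 -0.155  1.573 -1.683] [ 5.9128441   6.68995257 -3.12979242] [ 0.7677972  -0.98985334 -0.30099175] ([-0.0016, -0.0029, 0.0198], [0.58, -0.17, -8.88])
```

{"name": "step_arm", "arguments": {
  "gripper": [1, 1, 1, 1],
  "linear": [
    [0.001, 0.001, 0],
    [0.001, 0.001, 0],
    [0.001, 0.001, 0],
    [0.001, 0.001, 0]
  ],
  "delta_rot": [
    [0, 0, -3],
    [0, 0, -6],
    [0, 0, -9],
    [0, 0, -9]
  ]
}}

```text
time: 7.58
eef_pos: [0.6515, 0.0344, 0.0653]
tcp_rot: [0.585, 0.765, -0.213, -0.163]
contact_force: [3.9, 4.1, -0.0]
opening: 0.155
```

Run:
```python
from h import *;from plant import ctrl
s=ctrl.get_state();print(np.round(s["qpos"],3),s["contact_force"],s["wrist_torque"],n@s["wrist_torque"],goto(C,dialR(0),s))
```

```text
[-0.043  0.698  1.39  -0.156  1.576 -1.838] [ 3.86797503  4.09351078 -0.02322752] [ 0.50073844 -0.54120915 -0.12327853] 0.07335464945008069 ([-0.0014, -0.0031, 0.0198], [0.41, -0.08, 0.03])
```

{"name": "step_arm", "arguments": {
  "gripper": [1, 1, 1, 1],
  "linear": [
    [0, 0, 0],
    [0, 0, 0],
    [0, 0, 0],
    [0, 0, 0]
  ],
  "delta_rot": [
    [0, 0, -2],
    [0, 0, -4],
    [0, 0, -5],
    [0, 0, -5]
  ]
}}

```text
time: 8.07
eef_pos: [0.6518, 0.0346, 0.0652]
tcp_rot: [0.553, 0.789, -0.205, -0.172]
contact_force: [2.9, 5.2, -0.4]
opening: 0.158
```

Run:
```python
from h import *;from plant import ctrl
s=ctrl.get_state();print(np.round(s["qpos"],3),s["contact_force"],s["wrist_torque"],n@s["wrist_torque"],goto(C,dialR(0),s))
```

```text
[-0.043  0.698  1.389 -0.154  1.575 -1.92 ] [ 2.86113291  5.17762688 -0.38696877] [ 0.16353454 -0.95545382 -1.23023756] -1.09787271374362 ([-0.0013, -0.0037, 0.0199], [0.51, -0.13, 4.73])
```

{"name": "step_arm", "arguments": {
  "gripper": [1, 1, 1],
  "linear": [
    [0, 0, 0],
    [0, 0, 0],
    [0, 0, 0]
  ],
  "delta_rot": [
    [0, 0, -2],
    [0, 0, -3],
    [0, 0, -3]
  ]
}}

```text
time: 8.45
eef_pos: [0.6519, 0.0346, 0.0653]
tcp_rot: [0.534, 0.802, -0.2, -0.177]
contact_force: [3.8, 6.6, -1.6]
opening: 0.156
```

Run:
```python
from h import *;from plant import ctrl
s=ctrl.get_state();print(np.round(s["qpos"],3),s["contact_force"],s["wrist_torque"],n@s["wrist_torque"],goto(C,dialR(0),s))
```

```text
[-0.043  0.698  1.389 -0.154  1.575 -1.968] [ 3.78270119  6.63313441 -1.5528858 ] [-0.27613543 -1.024974   -2.21612015] -2.170266538634548 ([-0.0011, -0.0038, 0.02], [0.53, -0.15, 7.48])
```

At the stop: torque rises with no further give. I'll ease off a little, open and back out along the axis.

{"name": "step_arm", "arguments": {
  "gripper": [1, 0.3, -0.2, -0.2, -0.2, -0.2, -0.2, -0.2, -0.2],
  "linear": [
    [0, 0, 0],
    [0, 0, 0],
    [0, 0, 0],
    [0, 0, 0],
    [0, 0, -0.02],
    [0, 0, -0.05],
    [0, 0, -0.1],
    [0, 0, -0.15],
    [0, 0, -0.2]
  ],
  "delta_rot": [
    [0, 0, 3],
    [0, 0, 3],
    [0, 0, 3],
    [0, 0, 3],
    [0, 0, 3],
    [0, 0, 3],
    [0, 0, 3],
    [0, 0, 3],
    [0, 0, 3]
  ]
}}

```text
time: 9.57
eef_pos: [0.7519, 0.0608, 0.2402]
tcp_rot: [0.551, 0.79, -0.207, -0.173]
contact_force: [0.6, -0.1, -0.5]
opening: 0.604
```

```bash
cat >> h.py <<'E'
yl=np.radians(15.7);dl=np.array([np.cos(yl),np.sin(yl),0]);nl=.497*dl+.868*up
def onplane(d,u,v,p,m): c,r=ray(d,u,v);return c+r*(m@(p-c))/(m@r)
xl=np.array([-np.sin(yl),np.cos(yl),0]);RL=np.c_[xl,np.cross(-nl,xl),-nl]
E
python3 - <<'E'
from h import *;from plant import ctrl
T=load("top0");S=load("scene0");B=np.array([.535,.259,.062])
t=lambda u,v:(160+(u-2)/5,135+(v-2)/5); q=lambda u,v:(190+(u-2)/5,160+(v-2)/5)
print("flange",onplane(T,195.7,191.9,B+.016*nl,nl),onplane(S,302.3,220.5,B+.016*nl,nl))
a,b=onplane(T,*t(166,250),B+.052*nl,nl),onplane(S,*q(570,278),B+.052*nl,nl);print("top-36",a-.036*nl,b-.036*nl)
# wooden pull masks: centroid of the tan pull inside flange
F=(onplane(T,195.7,191.9,B+.016*nl,nl)+onplane(S,302.3,220.5,B+.016*nl,nl))/2
s=ctrl.get_state();print("F",F,nl)
for h in(.024+.09,.0253):print(goto(F+(h-.0187)*nl,RL,s),F+(h-.0187)*nl)
o=[]
for nm,(x,y) in(("scene",(190,160)),("top",(160,135))):
    d=ctrl.read_camera(nm);np.savez(nm+"2.npz",**d);o.append(cv2.resize(d["frame"][y:y+100,x:x+150,::-1],(600,400),interpolation=cv2.INTER_CUBIC)[:300])
cv2.imwrite("pics/g2.png",np.vstack(o))
E
```

```text
flange [0.54434364 0.260808   0.07501064] [0.54733162 0.264123   0.07284998]
top-36 [0.54879024 0.26096601 0.07253511] [0.54437601 0.26444648 0.07442905]
F [0.54583763 0.2624655  0.07393031] [0.4784578  0.13448842 0.868     ]
([0.2516, -0.0191, 0.1227], [-1.49, -0.34, 4.53]) [0.59143466 0.27528225 0.15665071]
([0.251, -0.0168, 0.2114], [-1.49, -0.34, 4.53]) [0.54899545 0.26335312 0.07965911]
```

View pics/g2.png

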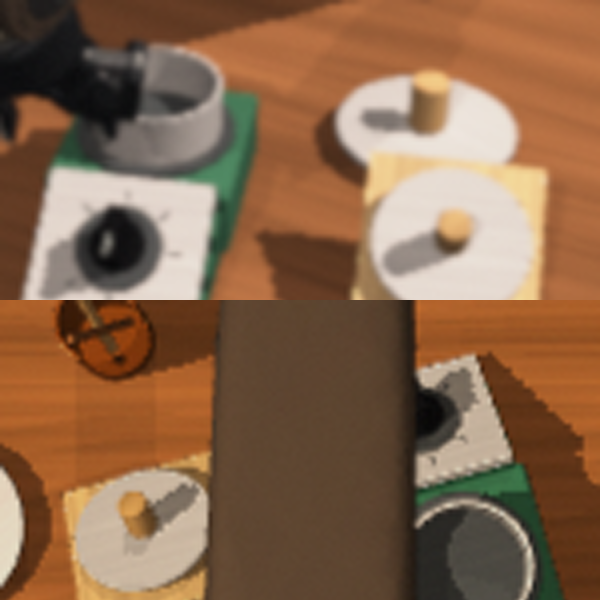

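The dial's white mark now points down the slope (scene crop (107,240), disc centre about (118,245)), and the lid is undisturbed on its rest. Next, above the pull.

{"name": "step_arm", "arguments": {
  "gripper": [-0.2, -0.2, -0.2, -0.2, -0.2, -0.2, -0.2, -0.2, -0.2, -0.2, -0.2, -0.2],
  "linear": [
    [0.05, -0.01, 0.02],
    [0.1, -0.019, 0.04],
    [0.15, -0.019, 0.06],
    [0.2, -0.019, 0.08],
    [0.251, -0.019, 0.1],
    [0.251, -0.018, 0.123],
    [0.251, -0.018, 0.15],
    [0.251, -0.018, 0.17],
    [0.251, -0.017, 0.185],
    [0.251, -0.017, 0.195],
    [0.251, -0.017, 0.195],
    [0.251, -0.017, 0.195]
  ],
  "delta_rot": [
    [-1.5, -0.3, 4.5],
    [-1.5, -0.3, 4.5],
    [-1.5, -0.3, 4.5],
    [-1.5, -0.3, 4.5],
    [-1.5, -0.3, 4.5],
    [-1.5, -0.3, 4.5],
    [-1.5, -0.3, 4.5],
    [-1.5, -0.3, 4.5],
    [-1.5, -0.3, 4.5],
    [-1.5, -0.3, 4.5],
    [-1.5, -0.3, 4.5],
    [-1.5, -0.3, 4.5]
  ]
}}

```text
time: 11.18
eef_pos: [0.5564, 0.2653, 0.0916]
tcp_rot: [0.584, 0.77, -0.205, -0.156]
contact_force: [0.1, 0.3, 0.0]
opening: 0.602
```

Run:
```python
from h import *;from plant import ctrl
s=ctrl.get_state();F=np.array([.5458,.2625,.0739])
print(s["contact_force"],np.round(s["qpos"],3),goto(F+.0065*nl,RL,s))
o=[]
for nm,(x,y) in(("scene",(260,170)),("top",(160,145))):
    d=ctrl.read_camera(nm);np.savez(nm+"3.npz",**d);o.append(cv2.resize(d["frame"][y:y+80,x:x+80,::-1],(400,400),interpolation=cv2.INTER_CUBIC))
cv2.imwrite("pics/g3.png",np.hstack(o))
```

```text
[0.12727101 0.34741618 0.04003622] [ 0.279  0.586  1.504  0.004  1.573 -1.567] ([0.0001, -0.0007, 0.0143], [-0.04, -0.09, 0.02])
```

View pics/g3.png

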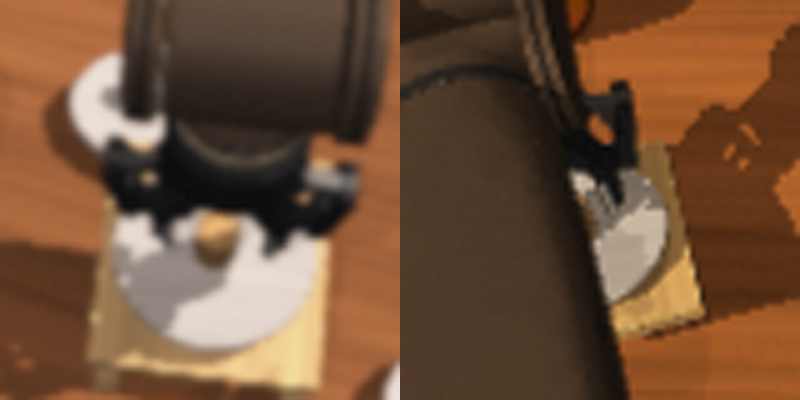

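The fingers straddle the pull (scene crop (215,240)) symmetrically. Descend and grip.

{"name": "step_arm", "arguments": {
  "gripper": [-0.2, -0.2, -0.2, 0, 0.3, 0.6, 1, 1, 1, 1],
  "linear": [
    [0, 0, 0.005],
    [0, 0, 0.01],
    [0, 0, 0.014],
    [0, 0, 0.014],
    [0, 0, 0.014],
    [0, 0, 0.014],
    [0, 0, 0.014],
    [0, 0, 0.014],
    [0, 0, 0.014],
    [0, 0, 0.014]
  ],
  "delta_rot": [
    [0, 0, 0],
    [0, 0, 0],
    [0, 0, 0],
    [0, 0, 0],
    [0, 0, 0],
    [0, 0, 0],
    [0, 0, 0],
    [0, 0, 0],
    [0, 0, 0],
    [0, 0, 0]
  ],
  "grip_force": 50
}}

```text
time: 12.52
eef_pos: [0.5491, 0.2633, 0.0791]
tcp_rot: [0.583, 0.77, -0.205, -0.156]
contact_force: [0.4, -0.9, 3.4]
opening: 0.288
```

Gripped (opening matches the 26 mm pull). Lift along the normal.

{"name": "step_arm", "arguments": {
  "gripper": [1, 1, 1, 1, 1, 1, 1],
  "linear": [
    [0, 0, -0.005],
    [0, 0, -0.015],
    [0, 0, -0.03],
    [0, 0, -0.06],
    [0, 0, -0.09],
    [0, 0, -0.12],
    [0, 0, -0.12]
  ],
  "delta_rot": [
    [0, 0, 0],
    [0, 0, 0],
    [0, 0, 0],
    [0, 0, 0],
    [0, 0, 0],
    [0, 0, 0],
    [0, 0, 0]
  ]
}}

```text
time: 13.4
eef_pos: [0.6091, 0.2801, 0.1863]
tcp_rot: [0.584, 0.771, -0.202, -0.154]
contact_force: [0.0, -0.3, -1.2]
opening: 0.288
```

Run:
```python
from h import *;from plant import ctrl
s=ctrl.get_state();print(s["contact_force"],s["eef_pos"],s["opening"])
RD=np.c_[xl,np.cross(-up,xl),-up]
# TCP for lid level: grasp pt 40mm+~1 above lid origin; tcp 0.0187 below grasp => origin+0.0225; hover origin at .105+.06 
for z in(.26,.19):print(goto([.5135,-.0035,z],RD,s))
# rim measurements from first pictures: fit ellipse to outer bright rim
for nm,c in(("scene0",(228,181)),("top0",(277,201))):
    d=load(nm);f=cv2.cvtColor(d["frame"],cv2.COLOR_RGB2GRAY).astype(np.float32);pts=[]
    P=np.array([.5135,-.0035,.115])
    for a in np.arange(0,2*np.pi,.1):
        u=np.array([np.cos(a),np.sin(a),0]);rs=np.arange(.044,.062,.0005)
        v=np.array([cv2.getRectSubPix(f,(1,1),tuple(map(float,proj(d,P+r*u))))[0,0] for r in rs])
        k=v.argmax()
        if 2<k<len(rs)-3 and v[k]-np.median(v)>25: pts.append((P+rs[k]*u)[:2])
    pts=np.array(pts);m=np.ones(len(pts),bool)
    for _ in range(4):
        A=np.c_[2*pts[m],np.ones(m.sum())];x=np.linalg.lstsq(A,(pts[m]**2).sum(1),rcond=None)[0];r=np.sqrt(x[2]+x[0]**2+x[1]**2)
        e=np.abs(np.hypot(*(pts-x[:2]).T)-r);m=e<max(.0012,1.5*np.median(e))
    print(nm,x[:2],r,m.sum(),len(pts))
```

```text
[ 5.10067689e-05 -2.59044689e-01 -1.22524221e+00] [0.60908779 0.28007764 0.18631392] 0.2883631821709929
([-0.2471, -0.1833, 0.0184], [-29.48, -0.11, 0.0])
([-0.2472, -0.1488, 0.0794], [-29.48, -0.11, 0.0])
scene0 [ 0.51554413 -0.00104878] 0.05179953326783489 8 11
top0 [ 0.51104059 -0.00498039] 0.052259263797788405 61 63
```

{"name": "step_arm", "arguments": {
  "gripper": [1, 1, 1, 1, 1, 1, 1, 1, 1, 1, 1],
  "linear": [
    [0, 0, -0.04],
    [-0.03, -0.03, -0.03],
    [-0.07, -0.06, -0.02],
    [-0.11, -0.09, -0.01],
    [-0.15, -0.12, 0],
    [-0.19, -0.15, 0.01],
    [-0.22, -0.17, 0.018],
    [-0.24, -0.18, 0.018],
    [-0.247, -0.183, 0.018],
    [-0.247, -0.183, 0.018],
    [-0.247, -0.183, 0.018]
  ],
  "delta_rot": [
    [-4, 0, 0],
    [-8, 0, 0],
    [-12, 0, 0],
    [-16, 0, 0],
    [-20, 0, 0],
    [-24, 0, 0],
    [-28, 0, 0],
    [-29.5, 0, 0],
    [-29.5, 0, 0],
    [-29.5, 0, 0],
    [-29.5, 0, 0]
  ]
}}

```text
time: 14.78
eef_pos: [0.512, -0.003, 0.2573]
tcp_rot: [0.604, 0.797, -0.003, -0.004]
contact_force: [0.6, -0.0, -1.7]
opening: 0.292
```

Run:
```python
from h import *;from plant import ctrl
s=ctrl.get_state();RD=np.c_[xl,np.cross(-up,xl),-up];print(s["contact_force"],s["opening"],np.round(s["qpos"],3),goto([.5133,-.003,.17],RD,s))
o=[]
for nm,(x,y) in(("scene",(180,110)),("top",(215,145))):
    d=ctrl.read_camera(nm);np.savez(nm+"4.npz",**d);o.append(cv2.resize(d["frame"][y:y+120,x:x+110,::-1],(385,420),interpolation=cv2.INTER_CUBIC))
cv2.imwrite("pics/g4.png",np.hstack(o))
```

```text
[ 0.57115342 -0.04595605 -1.65868798] 0.2919086663667016 [-2.030e-01 -9.300e-02  1.938e+00 -2.000e-03  1.306e+00 -2.048e+00] ([-0.0006, 0.002, 0.0873], [-0.5, -0.15, 0.05])
```

View pics/g4.png

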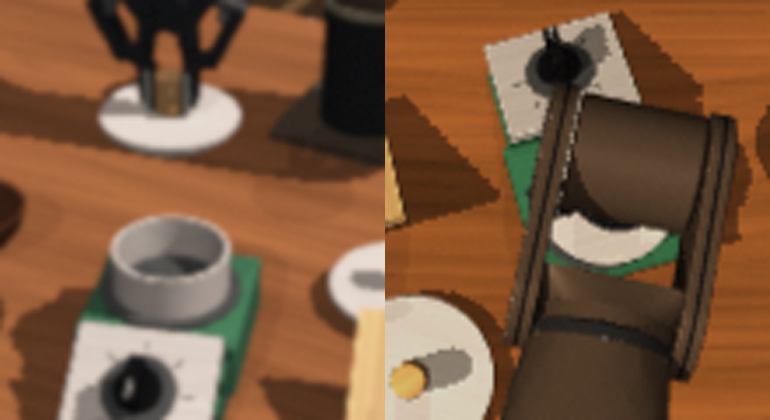

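The lid hangs level over the pot (scene crop: lid (170,115), mouth (170,258)); in the top view only its lower arc shows. Go lower, then measure both in the same cameras so calibration bias cancels.

{"name": "step_arm", "arguments": {
  "gripper": [1, 1, 1, 1, 1],
  "linear": [
    [-0.0006, 0.002, 0.025],
    [-0.0006, 0.002, 0.05],
    [-0.0006, 0.002, 0.075],
    [-0.0006, 0.002, 0.095],
    [-0.0006, 0.002, 0.095]
  ],
  "delta_rot": [
    [-0.5, 0, 0],
    [-0.5, 0, 0],
    [-0.5, 0, 0],
    [-0.5, 0, 0],
    [-0.5, 0, 0]
  ]
}}

```text
time: 15.5
eef_pos: [0.5121, -0.003, 0.1608]
tcp_rot: [0.604, 0.797, -0.0, -0.003]
contact_force: [-0.2, -0.3, -1.4]
opening: 0.289
```

Run:
```python
from h import *;from plant import ctrl
from scipy.optimize import least_squares
s=ctrl.get_state();RD=np.c_[xl,np.cross(-up,xl),-up];P=s["eef_pos"];print(P,s["contact_force"],goto([.5133,-.003,.13],RD,s))
o=[]
for nm,(x,y) in(("scene",(180,130)),("top",(215,145))):
    d=ctrl.read_camera(nm);np.savez(nm+"5.npz",**d);f=d["frame"];hsv=cv2.cvtColor(f,cv2.COLOR_RGB2HSV)
    z=P[2]-.0065;im=f[:,:,::-1].copy()
    m=((hsv[...,1]<50)&(hsv[...,2]>150)).astype(np.float32);m=cv2.GaussianBlur(m,(0,0),.7);pts=[]
    for a in np.arange(0,2*np.pi,.06):
        u=np.array([np.cos(a),np.sin(a),0]);rs=np.arange(.050,.0701,.0005)
        v=np.array([cv2.getRectSubPix(m,(1,1),tuple(map(float,proj(d,[P[0],P[1],z]+r*u))))[0,0] for r in rs])
        k=np.where((v[:-1]>=.5)&(v[1:]<.5))[0]
        if len(k) and v[0]>.8: pts.append(([P[0],P[1],z]+rs[k[0]]*u)[:2])
    pts=np.array(pts)
    r=least_squares(lambda c:np.hypot(*(pts-c).T)-.060,P[:2],loss="soft_l1",f_scale=.0008)
    r2=least_squares(lambda c:np.hypot(*(pts-c[:2]).T)-c[2],[*P[:2],.06],loss="soft_l1",f_scale=.0008)
    print(nm,len(pts),r.x,r2.x,np.abs(r.fun).mean())
    for p in pts:
        q=proj(d,[*p,z]);cv2.circle(im,tuple(int(round(i)) for i in q),0,(0,0,255),-1)
    o.append(cv2.resize(im[y:y+110,x:x+100],(400,440),interpolation=cv2.INTER_NEAREST))
cv2.imwrite("pics/g5.png",np.hstack(o))
```

```text
[ 0.51206384 -0.00304351  0.16078114] [-0.17987406 -0.27746699 -1.41326345] ([-0.0004, 0.0013, 0.0308], [-0.18, -0.23, 0.04])
scene 75 [ 0.51214146 -0.00119404] [ 0.51286729 -0.00068293  0.05863837] 0.0014395915426699494
top 16 [ 0.5167053  -0.00583938] [ 0.53307285 -0.00796581  0.07455273] 0.0015801415200038201
```

View pics/g5.png

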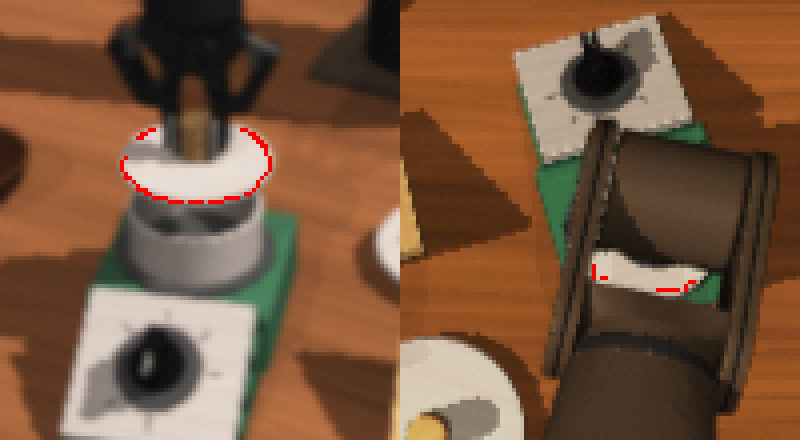

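The scene arc fits well; the top arc is too hidden to use. The lid needs about +2 mm along tool y and −1 mm along tool x. Then lower gently with force checks.

{"name": "step_arm", "arguments": {
  "gripper": [1, 1, 1, 1, 1, 1],
  "linear": [
    [-0.001, 0.002, 0.008],
    [-0.001, 0.002, 0.014],
    [-0.001, 0.002, 0.018],
    [-0.001, 0.002, 0.021],
    [-0.001, 0.002, 0.023],
    [-0.001, 0.002, 0.024]
  ],
  "delta_rot": [
    [-0.2, 0, 0],
    [-0.2, 0, 0],
    [-0.2, 0, 0],
    [-0.2, 0, 0],
    [-0.2, 0, 0],
    [-0.2, 0, 0]
  ]
}}

```text
time: 16.35
eef_pos: [0.5156, -0.0043, 0.1389]
tcp_rot: [0.604, 0.797, 0.002, 0.001]
contact_force: [-1.0, -0.0, -1.9]
opening: 0.289
```

Run:
```python
from h import *;from plant import ctrl
s=ctrl.get_state();print(s["eef_pos"],s["contact_force"],s["wrist_torque"])
```

```text
[ 0.51563618 -0.00428111  0.13891314] [-1.01630260e+00 -1.54004883e-03 -1.94360250e+00] [-0.02249603  0.04271845  0.02056907]
```

{"name": "step_arm", "arguments": {
  "gripper": [1, 1, 1, 1, 1, 1],
  "linear": [
    [0, 0, 0],
    [0, 0, 0],
    [0, 0, 0.001],
    [0, 0, 0.002],
    [0, 0, 0.003],
    [0, 0, 0.003]
  ],
  "delta_rot": [
    [0, 0, 0],
    [0, 0, 0],
    [0, 0, 0],
    [0, 0, 0],
    [0, 0, 0],
    [0, 0, 0]
  ]
}}

```text
time: 17.1
eef_pos: [0.5155, -0.0043, 0.1358]
tcp_rot: [0.604, 0.797, 0.002, 0.001]
contact_force: [0.4, 0.1, -1.9]
opening: 0.29
```

Run:
```python
from h import *;from plant import ctrl
s=ctrl.get_state();R=Ro.from_quat(s["tcp_rot"]);print(s["eef_pos"],s["contact_force"],s["wrist_torque"],R.as_matrix()[:,2])
```

```text
[ 0.51551253 -0.00425956  0.13578507] [ 0.38551505  0.08191089 -1.91145787] [ 0.00278503  0.04152761 -0.00303704] [ 0.00376653  0.00289015 -0.99998873]
```

{"name": "step_arm", "arguments": {
  "gripper": [1, 1, 1, 1],
  "linear": [
    [0, 0, 0.001],
    [0, 0, 0.002],
    [0, 0, 0.0025],
    [0, 0, 0.0025]
  ],
  "delta_rot": [
    [0, 0, 0],
    [0, 0, 0],
    [0, 0, 0],
    [0, 0, 0]
  ]
}}

```text
time: 17.6
eef_pos: [0.5158, -0.0043, 0.1342]
tcp_rot: [0.604, 0.797, 0.002, 0.001]
contact_force: [-2.5, -0.5, 5.1]
opening: 0.29
```

Run:
```python
from h import *;from plant import ctrl
s=ctrl.get_state();R=Ro.from_quat(s["tcp_rot"]);print(s["eef_pos"],s["contact_force"],s["wrist_torque"],R.as_matrix()[:,2])
o=[]
d=ctrl.read_camera("scene");np.savez("scene6.npz",**d)
cv2.imwrite("pics/g6.png",cv2.resize(d["frame"][140:215,190:290,::-1],(800,600),interpolation=cv2.INTER_CUBIC))
```

```text
[ 0.51584856 -0.00430693  0.1342154 ] [-2.53694303 -0.48310777  5.11887718] [ 0.14419966  0.365277   -0.00990628] [ 0.00445341  0.00274306 -0.99998632]
```

View pics/g6.png

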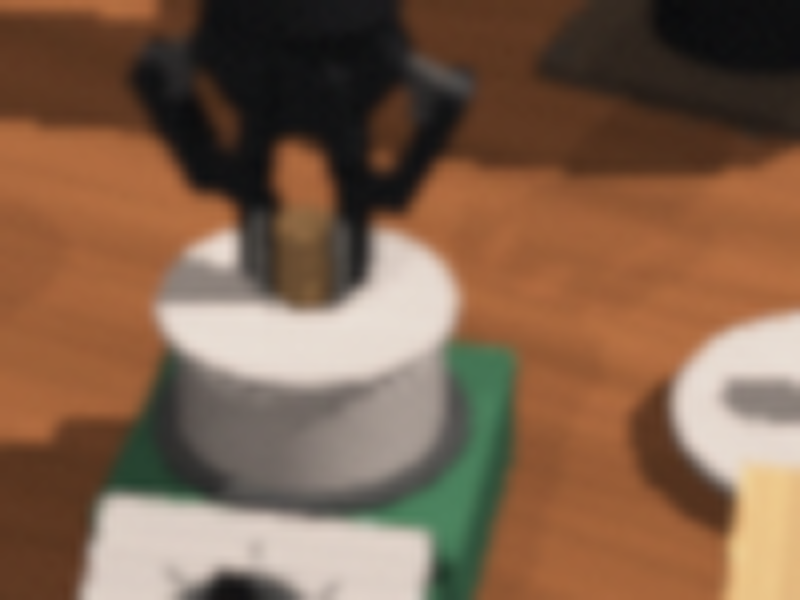

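Contact at z≈0.1345 with 7 N: the boss is on the rim. The moment puts the contact on the −x side; the picture shows the pot at 172–450 and the flange at 155–461, so it is laterally within about 1 mm. Lift slightly, level, shift outward and try again.

{"name": "step_arm", "arguments": {
  "gripper": [1, 1, 1, 1, 1, 1, 1],
  "linear": [
    [0, 0, -0.002],
    [0, 0.0016, -0.002],
    [0, 0.0016, -0.002],
    [0, 0.0016, -0.001],
    [0, 0.0016, 0],
    [0, 0.0016, 0.001],
    [0, 0.0016, 0.001]
  ],
  "delta_rot": [
    [0.25, 0, 0],
    [0.25, 0, 0],
    [0.25, 0, 0],
    [0.25, 0, 0],
    [0.25, 0, 0],
    [0.25, 0, 0],
    [0.25, 0, 0]
  ]
}}

```text
time: 18.52
eef_pos: [0.5176, -0.0039, 0.1343]
tcp_rot: [0.604, 0.797, 0.001, -0.0]
contact_force: [-5.1, 0.4, 7.8]
opening: 0.293
```

```bash
cat > st.py <<'E'
from h import *;from plant import ctrl
s=ctrl.get_state();R=Ro.from_quat(s["tcp_rot"]);print(np.round(s["eef_pos"],4),s["contact_force"].round(2) if hasattr(s["contact_force"],"round") else s["contact_force"],np.round(s["wrist_torque"],3),R.as_matrix()[:,2].round(4))
F=np.array(s["contact_force"])+[0,0,1.9];t=np.array(s["wrist_torque"])-[0,.042,0]
print("contact at mm",(t[1]-(-.025)*F[0])/-F[2]*1000,(t[0]+(-.025)*F[1])/F[2]*1000)
E
python3 st.py
```

```text
[ 0.5176 -0.0039  0.1343] [-5.07  0.37  7.81] [0.226 0.679 0.066] [ 4.0e-04  1.6e-03 -1.0e+00]
contact at mm -52.546083852640635 22.323308046325216
```

The dial data show the torque reference is about 0.14 m above the grasp point. Corrected for that, the contact is on the +x side, so the lid must go back toward −x.

{"name": "step_arm", "arguments": {
  "gripper": [1, 1, 1, 1, 1, 1, 1],
  "linear": [
    [0, 0, -0.003],
    [0, -0.0042, -0.003],
    [0, -0.0042, -0.002],
    [0, -0.0042, -0.001],
    [0, -0.0042, 0],
    [0, -0.0042, 0.001],
    [0, -0.0042, 0.001]
  ],
  "delta_rot": [
    [0, 0, 0],
    [0, 0, 0],
    [0, 0, 0],
    [0, 0, 0],
    [0, 0, 0],
    [0, 0, 0],
    [0, 0, 0]
  ]
}}

```text
time: 19.4
eef_pos: [0.5131, -0.0049, 0.1313]
tcp_rot: [0.604, 0.797, 0.001, -0.001]
contact_force: [0.5, -0.6, -2.1]
opening: 0.29
```

```bash
sed -i 's/^print("contact.*//' st.py
cat >> st.py <<'E'
print("contact mm",(-.18*F[0]-t[1])/F[2]*1000,(t[0]-.18*F[1])/F[2]*1000)
E
sed -i 's/(t\[0\]-.18\*F\[1\])/(t[0]+-.18*F[1])/' st.py; python3 st.py
```

```text
[ 0.5131 -0.0049  0.1313] [ 0.54 -0.64 -2.13] [-0.045  0.054  0.033] [-3.0e-04  1.7e-03 -1.0e+00]
contact mm 475.24793506900005 -305.2528957063937
```

Free at z=0.1313, below the earlier rim contact, so the boss is entering. Continue slowly.

{"name": "step_arm", "arguments": {
  "gripper": [1, 1, 1, 1, 1],
  "linear": [
    [0, 0, 0.001],
    [0, 0, 0.002],
    [0, 0, 0.003],
    [0, 0, 0.004],
    [0, 0, 0.004]
  ],
  "delta_rot": [
    [0.1, 0, 0],
    [0.1, 0, 0],
    [0.1, 0, 0],
    [0.1, 0, 0],
    [0.1, 0, 0]
  ]
}}

```text
time: 20.02
eef_pos: [0.5131, -0.0049, 0.1273]
tcp_rot: [0.604, 0.797, -0.0, -0.001]
contact_force: [0.6, -0.2, -2.1]
opening: 0.287
```

```bash
python3 st.py
```

```text
[ 0.5131 -0.0049  0.1273] [ 0.58 -0.19 -2.09] [-0.046 -0.045 -0.041] [-0.002   0.0012 -1.    ]
contact mm 97.0714591174602 61.462629417201875
```

{"name": "step_arm", "arguments": {
  "gripper": [1, 1, 1, 1, 1, 1],
  "linear": [
    [0, 0, 0.001],
    [0, 0, 0.0015],
    [0, 0, 0.002],
    [0, 0, 0.0025],
    [0, 0, 0.003],
    [0, 0, 0.003]
  ],
  "delta_rot": [
    [0, 0, 0],
    [0, 0, 0],
    [0, 0, 0],
    [0, 0, 0],
    [0, 0, 0],
    [0, 0, 0]
  ]
}}

```text
time: 20.78
eef_pos: [0.5132, -0.005, 0.1247]
tcp_rot: [0.604, 0.797, -0.0, -0.001]
contact_force: [-0.2, -0.1, -0.9]
opening: 0.287
```

```bash
python3 st.py
```

```text
[ 0.5132 -0.005   0.1247] [-0.24 -0.07 -0.9 ] [ 0.074  0.145 -0.03 ] [-0.0017  0.0012 -1.    ]
contact mm -59.53506520116833 86.9295876469426
```

{"name": "step_arm", "arguments": {
  "gripper": [1, 1, 1],
  "linear": [
    [0, 0, 0.0005],
    [0, 0, 0.001],
    [0, 0, 0.001]
  ],
  "delta_rot": [
    [0, 0, 0],
    [0, 0, 0],
    [0, 0, 0]
  ]
}}

```text
time: 21.15
eef_pos: [0.5133, -0.005, 0.1246]
tcp_rot: [0.604, 0.797, -0.0, -0.001]
contact_force: [-2.8, -0.1, 6.3]
opening: 0.287
```

```bash
python3 st.py
```

```text
[ 0.5133 -0.005   0.1246] [-2.81 -0.15  6.26] [0.234 0.543 0.079] [-0.0018  0.0012 -1.    ]
contact mm 0.48523230688761404 31.913861928645705
```

Firm contact at z=0.1246, 10 mm below the rim contact, so the lid is seated. Ease off, open and retreat straight up.

{"name": "step_arm", "arguments": {
  "gripper": [1, 0.3, 0.1, 0, -0.2, -0.2, -0.2, -0.2, -0.2, -0.2],
  "linear": [
    [0, 0, -0.0005],
    [0, 0, -0.0005],
    [0, 0, -0.0005],
    [0, 0, -0.0005],
    [0, 0, -0.0005],
    [0, 0, -0.01],
    [0, 0, -0.03],
    [0, 0, -0.07],
    [0, 0, -0.12],
    [0, 0, -0.15]
  ],
  "delta_rot": [
    [0, 0, 0],
    [0, 0, 0],
    [0, 0, 0],
    [0, 0, 0],
    [0, 0, 0],
    [0, 0, 0],
    [0, 0, 0],
    [0, 0, 0],
    [0, 0, 0],
    [0, 0, 0]
  ]
}}

```text
time: 22.4
eef_pos: [0.5143, -0.0053, 0.2775]
tcp_rot: [0.604, 0.797, 0.001, 0.001]
contact_force: [0.1, -0.8, 0.3]
opening: 0.599
```

{"name": "step_arm", "arguments": {
  "gripper": [-0.2, -0.2, -0.2, -0.2, -0.2, -0.2, -0.2, -0.2],
  "linear": [
    [0.05, 0, -0.02],
    [0.1, 0, -0.02],
    [0.15, 0, -0.02],
    [0.2, 0, -0.02],
    [0.25, 0, -0.02],
    [0.3, 0.02, -0.02],
    [0.35, 0.02, -0.02],
    [0.35, 0.02, -0.02]
  ],
  "delta_rot": [
    [0, 0, 0],
    [0, 0, 0],
    [0, 0, 0],
    [0, 0, 0],
    [0, 0, 0],
    [0, 0, 0],
    [0, 0, 0],
    [0, 0, 0]
  ]
}}

```text
time: 23.4
eef_pos: [0.4369, 0.3399, 0.2946]
tcp_rot: [0.602, 0.798, 0.0, -0.001]
contact_force: [0.5, -0.0, 0.4]
opening: 0.603
```

Run:
```python
from h import *;from plant import ctrl
s=ctrl.get_state();print(np.round(s["qpos"],2),s["eef_pos"])
o=[]
for nm,(x,y) in(("scene",(100,140)),("top",(160,120))):
    d=ctrl.read_camera(nm);np.savez(nm+"7.npz",**d);f0=load(nm+"0")["frame"]
    o.append(cv2.resize(d["frame"][y:y+140,x:x+(190 if nm=="scene" else 220),::-1],(None if 0 else (400 if 0 else 400)),interpolation=cv2.INTER_CUBIC) if 0 else cv2.resize(d["frame"][y:y+120,x:x+220 if nm=="top" else x+190,::-1],(690,290),interpolation=cv2.INTER_CUBIC))
cv2.imwrite("pics/g7.png",np.vstack(o))
```

```text
[ 0.48 -0.03  1.81  0.    1.36 -1.37] [0.43690089 0.33989404 0.29457909]
```

View pics/g7.png

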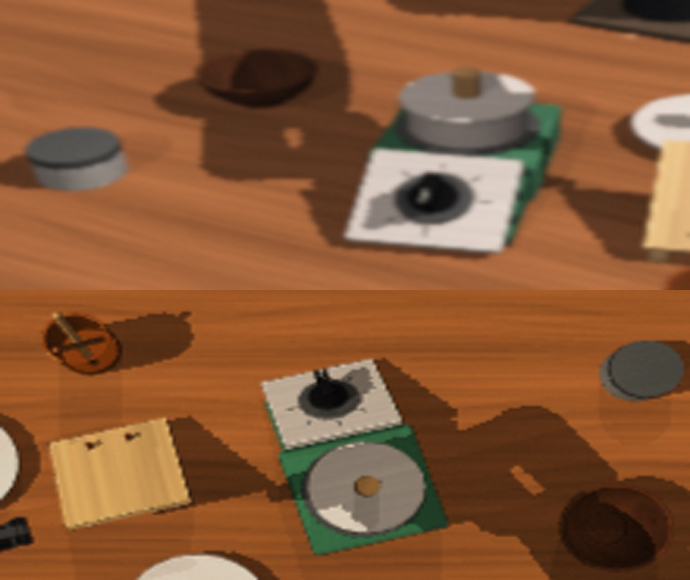

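The final view shows the lid sitting concentric and level on the pot (top crop (365,488)). The dial mark is at (320,373), against (321,369) predicted for off. The rest is empty, and the bowl, jar and tin are in place.

```bash
python3 -c "
from plant import ctrl
print(ctrl.sign_off())"
```

```text
the job is handed in; nothing more can be done
None
```

The glue pot is shut down: the heat dial is at its off stop and the lid is home on the pot. I handed the job in at about 23.5 s of the 72 s allowed.

- **Dial:** I turned it about 142° anticlockwise until it met the stop, where the torque rose to about 2 N·m with no further give. The white mark then lay within about 1 mm of where "off" should put it.
- **Lid:** I lifted it by its pull and levelled it over the pot. The first two lowering attempts met the rim at 7–10 N. I had shifted the wrong way after the first, having misread the torque's reference point. After a correction of about 4 mm towards the robot, the boss dropped in freely. The flange landed 10 mm below the rim contact height, as it should when seated, with about 8 N of pressure before I let go.
- **Last checks:** the final pictures show the lid concentric and looking level, but I judged level by eye and by seating height, not by a separate measurement. By eye, the bowl, jar and tin are where they were. The gripper is open and clear of everything.
- **Disagreements:** the two cameras differed by 4–6 mm on the pot's position, and the top view of the held lid was too hidden to use, so the final centring was done by touch.
- **Budget:** I viewed 11 pictures, one over the 10 allowed.

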